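# Release the blue jar caps from their hopper

### The job

The next batch of milk jars gets blue caps. Draw the slide gate of the blue-cap hopper (blue handle, blue rim) straight out of its chute until it hits its end stop, so that all the blue caps drop into the tray below, then let go of it and leave it out. Leave the gate of the white-cap hopper as it is, with its caps held in.

Things in the scene. Friction and masses are not known exactly. Their poses are not given: they have to be found in the camera images.
- gate_blue (a joint): Travel of the blue hopper's steel slide gate, in m: 0 = fully in (chute shut), 0.08 = out against its end stop. Starts at 0 to 0.01, takes about 3 N, stays where left. The hopper is fixed on the table, on the robot's left or right: a chute between two side plates, a round funnel with a blue rim (150 mm wide, rim 197 mm high), a white catch tray (150 x 118 x 36 mm) below.
- grip_blue (a point): Grasp point on the blue gate's handle, an upright blue block 14 mm along the point's x, 22 mm along y, 90 to 146 mm above the table; the point is on its centre line, 124 mm high, and moves with the gate. z is up, x points level into the hopper: the gate draws out along -x, roughly towards the robot. Gate in, the chute's axis is 150 mm along +x. The tongue under the handle is 30 mm wide.
- cap_blue2: The topmost of three blue jar caps stacked on the gate in the blue hopper's chute: a disc 40 mm across, 14 mm thick, 11 to 20 g; origin at the centre of its underside, 118 mm high at the start. Once the gate is out, all three lie in the tray, below 60 mm.
- gate_white (a joint): Travel of the other hopper's gate, the same but with a white handle, white rim and white caps, in m: 0 = fully in, 0.08 = fully out. Starts at 0 to 0.01 and must be left so; past about 0.024 it begins to let its caps go.
Not all that is in view belongs to the job. What is shaped like the cap_blue2 but green is not meant.

How it is judged (in metres and radians):
At the end, for the whole second after the job is handed in: The blue gate is drawn out to its end stop (within 12 mm of the full 80 mm travel) and at rest, the topmost blue cap has dropped out and lies still less than 60 mm above the table, and the white gate is still in (less than 24 mm out) (value of joint gate_blue above 0.068 m and height (world z) of cap_blue2 below 0.06 m and linear speed of cap_blue2 below 0.05 m/s and velocity of joint gate_blue below 0.01 m/s and value of joint gate_white below 0.024 m); the robot touches nothing.
It fails at once if the white-cap hopper's gate was drawn open (24 mm or more) (value of joint gate_white above 0.024 m).
It also fails if it takes over 32 s, if anything falls off the work surface, if the arm or the gripper's body presses on something with over 40 N, if the wrist force passes 120 N, or if a joint passes its speed limit or range.

### The arm

A 6-joint arm with a two-finger parallel gripper is mounted at the origin on the work surface. World frame = base frame: x ahead of the robot, y to its left, z up, the work surface at z = 0. Lengths are in m, angles in degrees, forces in N, time in s.
With the tool pointing down it reaches from about 0.375 to 0.9 m from the base axis. Payload 3.1 kg.
Tool frame: the origin (TCP) lies between the finger pads; the fingertips stand 19 mm ahead of it and the grasp point (between the pads) is the TCP; z points along the fingers, x is the direction in which the jaws open and shut, and the axes are right-handed (so a half turn about z gives the same grasp; the last joint's range is limited). The gripper opens to 87 mm and grips with 3 to 60 N. Pads are 19 mm wide; open, the fingers measure 117 mm over their backs; the gripper's body (75 mm by 190 mm) begins 51 mm behind the grasp point.
Start: joints at [58.298, 30.224, 82.088, -0, 67.689, -10.227], TCP at [0.229, 0.582, 0.242] pointing down, gripper open.
Joint ranges: [-176.69, 176.69], [-43.24, 126.21], [12.49, 139.97], [-82, 262], [0, 151.66], [-163.58, 163.58]. Speed limits (degrees/s): [159.86, 159.86, 180, 180, 180, 180].

### API

Orientations are given as a 3x3 rotation matrix whose columns are the frame's x, y, z axes.
In Python, from rig import read_state, capture, camera_info, hand_in, spot_in, silhouettes gives the robot as it stands.
- The arm moves only by the shell command python3 -m jog 'ROWS'. ROWS is text: rows parted by semicolons, each of 7 numbers parted by spaces: the shift along the tool's x, y, z in m, then the turn, a rotation vector about the tool's x, y, z in degrees, then the opening, from 0 (shut) to 1 (fully open). A call has 1 to 8 rows; each row is the pose to reach, as a shift and turn from the pose commanded when the call began, along the tool's axes at that moment; what a row does not reach only later rows make up. A row lasts 1/8 s, in which the tool goes at most 62.5 mm and 10.7 degrees, less where a joint would pass 70% of its speed; a pose out of reach is approached as far as the arm can. A call with a gripper value outside its range is refused whole. The fingers move at their own pace and stop on an object; the grip force is fixed at half the most. Time passes only in rows, so rows that repeat a pose let the fingers close. It gives the time, the measured TCP pose, the force and the opening at its end, in the units of the state.
- read_state(): the state, without advancing time (a new reading comes with each control period).
- capture(name): name is "side" or "top"; returns (picture, depth): 384x512x3 uint8, red, green, blue; 384x512 float32, m along the optical axis (not along the pixel's ray), 0 where there is no reading.
- camera_info(name): a dict with "vfov" (degrees; the focal length in pixels is half the picture's height over the tangent of half this angle, whatever the lens; pixels are square), "cx", "cy" (the principal point, pixels), "R" (3x3) and "t" (3): a world point X has camera coordinates R X + t. Camera axes: x right, y down, z forward; pixel columns grow to the right and rows downward; lengths in m; the calibration is good to about 2 mm. A picture is of the moment at which its call begins. camera_info takes no time and is no camera call.
- hand_in(): hands the job in, once; it reports no verdict.
Trained networks look in the newest picture that a camera, given by its name, has taken for a name from the list of things; names that differ only in an ending like _2 or _b are one class to them, and where a whole thing is asked for, a point or a joint stands for the part that bears it (a point fixed in the world has none). Each returns a list of dicts, best first, with "score" (0 to 1); they miss things now and then, are a little off and sometimes report something else, mostly with a low value. They report only what shows in the picture. A call takes as long as a camera call. They do not tell look-alikes from the thing itself.
- spot_in(label, camera): "centre" ([x, y, z] in m, in world coordinates, good to about 4 mm: the middle of the surface that is visible of it).
- silhouettes(label, camera): "region" (384x512 bool, what is visible of it).
The state is a dict: "time_s": time; "joint_positions": joint angles; "qvel": joint speeds; "tau": joint torques, N m; "position": TCP position; "tcp_rot": TCP orientation; "force": force on the tool from outside, world axes, zero at the start; "moment": the same for the moment, N m; "opening": opening from 0.0 (shut) to 1.0 (fully open).
Only numpy, scipy, OpenCV 4.12 (cv2) and the standard library are available. Lean on these libraries where they do the work, as an engineer would, in place of code of your own. Each camera call takes 0.05 s, during which the arm holds its last target.

## Working session

There is one attempt and no reset: what is moved stays moved. The work goes in short steps, Python scripts to look and compute and a shell command to move; the robot and the scene stay as the last step left them, time stands still between calls to the robot, and variables do not carry over. Pictures are saved under pics/ and viewed, and the job is handed in when it is done.

```bash
mkdir -p pics; ls
python3 - <<'E'
from rig import *
import cv2,numpy as np
s=read_state();print(s['time_s'],s['position'],s['tcp_rot'],s['opening'])
for n in('side','top'):
    p,d=capture(n);cv2.imwrite(f'pics/{n}0.png',p[:,:,::-1]);np.savez(f'{n}0.npz',p=p,d=d);print(n,camera_info(n))
    for l in('grip_blue','gate_blue','gate_white','cap_blue2'):
        print(l,[(np.round(r['centre'],3),round(r['score'],2)) for r in spot_in(l,n)])
E
```

```text
pics
0.0 [0.22839374 0.58104471 0.2405665 ] [[ 3.66111999e-01  9.30570082e-01 -1.15153127e-03]
 [ 9.30568396e-01 -3.66113585e-01 -1.81762128e-03]
 [-2.11301523e-03 -4.06125649e-04 -9.99997685e-01]] 0.9992598984640223
side {'vfov': 43.86607161973785, 'cx': 259.33162653124094, 'cy': 186.85317806444743, 'R': array([[-0.00790041,  0.99995625, -0.00500742],
       [ 0.94389014,  0.00580388, -0.3302086 ],
       [-0.33016509, -0.00733524, -0.9438947 ]]), 't': array([ 0.02161394, -0.60842566,  1.36313133])}
grip_blue [(array([0.591, 0.156, 0.09 ]), 0.93)]
gate_blue [(array([0.59 , 0.152, 0.089]), 0.93)]
gate_white [(array([ 0.596, -0.19 ,  0.091]), 0.82)]
cap_blue2 [(array([0.732, 0.18 , 0.132]), 0.75), (array([0.805, 0.043, 0.014]), 0.55)]
top {'vfov': 48.75667698921857, 'cx': 252.59085751768959, 'cy': 190.84755286537057, 'R': array([[ 0.02855366, -0.99934153, -0.02238754],
       [-0.99053557, -0.02527979, -0.13490821],
       [ 0.13425343,  0.02602778, -0.99060515]]), 't': array([-0.021105  ,  0.66904944,  0.84234749])}
grip_blue [(array([0.632, 0.158, 0.09 ]), 0.85)]
gate_blue [(array([0.636, 0.159, 0.095]), 0.57)]
gate_white [(array([ 0.639, -0.185,  0.09 ]), 0.79)]
cap_blue2 [(array([0.735, 0.179, 0.132]), 0.89), (array([0.801, 0.041, 0.016]), 0.67)]
```

View pics/side0.png

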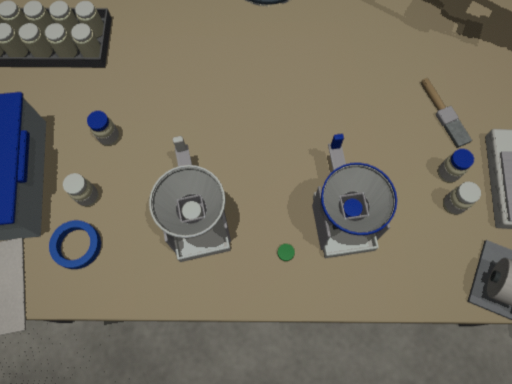

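View pics/top0.png

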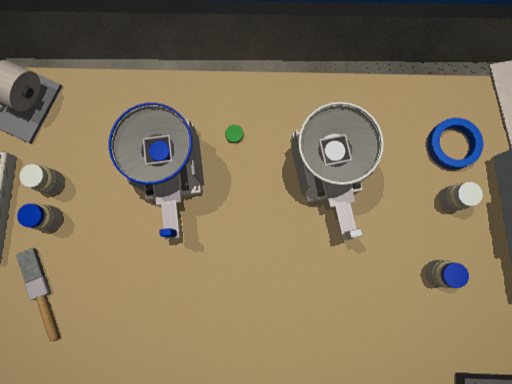

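Side view: the blue hopper has its rim at (358,199) and its handle at (338,141). The white hopper has its rim at (188,202) and its handle at (179,144). The green disc at (286,252) is the look-alike. The blue handle with the blue rim fits the description, so that is the one. Next I measure it from both views.

```bash
cat > h.py <<'E'
from rig import *
import cv2,numpy as np
def cloud(n,p,d):
    c=camera_info(n);f=192/np.tan(np.radians(c['vfov']/2))
    v,u=np.mgrid[:384,:512]
    X=np.stack([(u-c['cx'])/f*d,(v-c['cy'])/f*d,d],-1)
    return (X-c['t'])@c['R']
def blue(p):
    p=p.astype(int);return (p[...,2]>70)&(p[...,2]>2*p[...,0])&(p[...,2]>1.6*p[...,1])
E
python3 - <<'E'
from h import *
crops=[]
for n,b in(('side',(310,125,80)),('top',(140,205,60))):
    z=np.load(n+'0.npz');p,d=z['p'],z['d'];W=cloud(n,p,d);m=blue(p)&(d>0)
    h=m&(abs(W[...,0]-.61)<.07)&(abs(W[...,1]-.16)<.06)&(W[...,2]>.06)&(W[...,2]<.17)
    P=W[h];print(n,'handle',len(P),P.min(0).round(3),P.max(0).round(3))
    T=P[P[:,2]>.14];print(' top',len(T),T.mean(0).round(4),T.min(0).round(3),T.max(0).round(3))
    r=m&(W[...,2]>.18)&(W[...,2]<.215)&(W[...,0]>.6);Q=W[r]
    A=np.c_[2*Q[:,:2],np.ones(len(Q))];s=np.linalg.lstsq(A,(Q[:,:2]**2).sum(1),rcond=None)[0]
    print(' rim',len(Q),s[:2].round(4),np.sqrt(s[2]+s[0]**2+s[1]**2).round(4),Q[:,2].mean().round(3))
    # tongue: greyish points z 0.07-0.1 between
    x,y,w=b;crops.append(cv2.resize(p[y:y+w,x:x+w,::-1],(390,390),interpolation=cv2.INTER_CUBIC))
    g=(~m)&(d>0)&(abs(W[...,2]-.09)<.008)&(W[...,0]>.58)&(W[...,0]<.68)&(abs(W[...,1]-.16)<.05)
    G=W[g];print(' tongue',len(G),G.mean(0).round(3),G.min(0).round(3),G.max(0).round(3))
    for x0 in np.arange(.58,.68,.015):
        k=G[abs(G[:,0]-x0)<.0075]
        if len(k):print('  ',x0.round(3),k[:,1].min().round(3),k[:,1].max().round(3),k[:,1].mean().round(4))
cv2.imwrite('pics/crop1.png',np.hstack(crops))
E
```

```text
side handle 45 [0.573 0.146 0.141] [0.585 0.163 0.15 ]
 top 45 [0.5798 0.1548 0.1456] [0.573 0.146 0.141] [0.585 0.163 0.15 ]
 rim 388 [0.7342 0.1795] 0.0721 0.196
 tongue 265 [0.604 0.159 0.09 ] [0.58  0.142 0.085] [0.64  0.177 0.098]
   0.58 0.142 0.172 0.1567
   0.595 0.143 0.176 0.1586
   0.61 0.145 0.177 0.1606
   0.625 0.148 0.174 0.1575
   0.64 0.142 0.151 0.1462
top handle 82 [0.568 0.143 0.093] [0.671 0.211 0.148]
 top 76 [0.5752 0.1528 0.1449] [0.57  0.143 0.14 ] [0.581 0.163 0.148]
 rim 526 [0.7309 0.178 ] 0.072 0.195
 tongue 1088 [0.64  0.164 0.09 ] [0.581 0.125 0.082] [0.68  0.21  0.097]
   0.58 0.141 0.171 0.1522
   0.595 0.141 0.172 0.1564
   0.61 0.144 0.175 0.159
   0.625 0.146 0.188 0.1626
   0.64 0.14 0.191 0.165
   0.655 0.14 0.21 0.1735
   0.67 0.125 0.209 0.164
```

View pics/crop1.png

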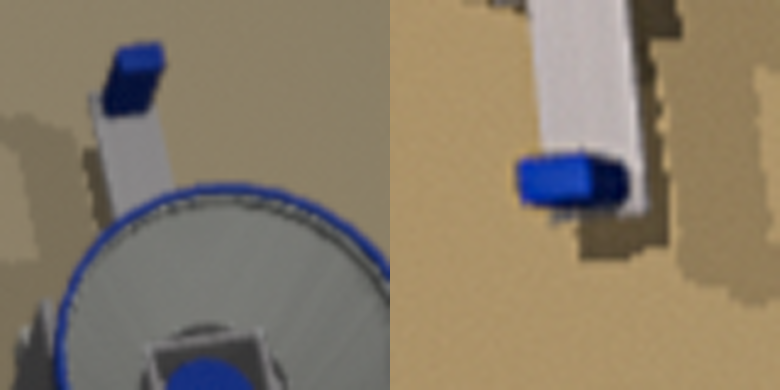

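The enlarged crop shows the blue handle (top face centre near (0.577, 0.1535), top at 0.145 m) on the tongue of the blue-rimmed hopper, with blue caps inside. The axis is at (0.7325, 0.179), which puts the handle 0.158 m away at a yaw of about 9.3°, so the gate is roughly 7 mm out. That agrees with the text. I'll close the jaws across the handle's y so the wide gripper body stays clear of the rim.

```bash
cat > plan.py <<'E'
from h import *
import sys
from scipy.spatial.transform import Rotation as Ro
a=[float(x) for x in sys.argv[1:]]
s=read_state();R=np.array(s['tcp_rot']);p=np.array(s['position'])
y=np.radians(a[3]);X=np.array([-np.sin(y),np.cos(y),0]);Z=np.array([0,0,-1.]);G=np.c_[X,np.cross(Z,X),Z]
print('t',s['time_s'],'pos',p.round(4),'F',np.round(s['force'],1),'open',round(s['opening'],3))
print('shift',(R.T@(np.array(a[:3])-p)).round(4),'turn',Ro.from_matrix(R.T@G).as_rotvec(degrees=True).round(2))
E
python3 plan.py 0.577 0.1535 0.24 9.3
```

```text
t 0.5 pos [0.2288 0.5816 0.2415] F [-0.6 -0.7 -0.3] open 0.996
shift [-0.2709  0.4808  0.0015] turn [ -0.     0.   -30.77]
```

```bash
python3 -m jog '-0.034 0.06 0 0 0 -4 1; -0.064 0.114 0 0 0 -8 1; -0.094 0.168 0 0 0 -12 1; -0.124 0.222 0 0 0 -16 1; -0.154 0.276 0 0 0 -20 1; -0.184 0.33 0 0 0 -24 1; -0.214 0.384 0 0 0 -28 1; -0.244 0.435 0 0 0 -30.8 1'; python3 plan.py 0.577 0.1535 0.24 9.3
```

```text
time_s: 1.5
position: [0.5456, 0.1936, 0.2418]
tcp_rot: [[-0.164, 0.987, 0.001], [0.987, 0.164, 0.0], [0.0, 0.001, -1.0]]
force: [1.6, 0.1, -1.0]
opening: 1.002
t 1.5 pos [0.5456 0.1936 0.2418] F [ 1.6  0.1 -1. ] open 1.002
shift [-0.0447  0.0244  0.0018] turn [ 0.05 -0.01  0.11]
```

```bash
python3 -m jog '-0.045 0.0245 0 0 0 0 1; -0.045 0.0245 0 0 0 0 1; -0.045 0.0245 0 0 0 0 1'; python3 plan.py 0.577 0.1535 0.126 9.3
python3 - <<'E'
from h import *
p,d=capture('top');cv2.imwrite('pics/top1.png',cv2.resize(p[120:300,80:320,::-1],(720,540)))
p,d=capture('side');cv2.imwrite('pics/side1.png',cv2.resize(p[60:240,230:470,::-1],(720,540)))
E
```

```text
time_s: 1.88
position: [0.5752, 0.1549, 0.2413]
tcp_rot: [[-0.161, 0.987, -0.001], [0.987, 0.161, 0.0], [0.001, -0.001, -1.0]]
force: [-0.5, 0.0, -0.0]
opening: 1.003
t 1.875 pos [0.5752 0.1549 0.2413] F [-0.5  0.  -0. ] open 1.003
shift [-0.0018  0.0017  0.1153] turn [-0.06 -0.04 -0.01]
```

View pics/side1.png

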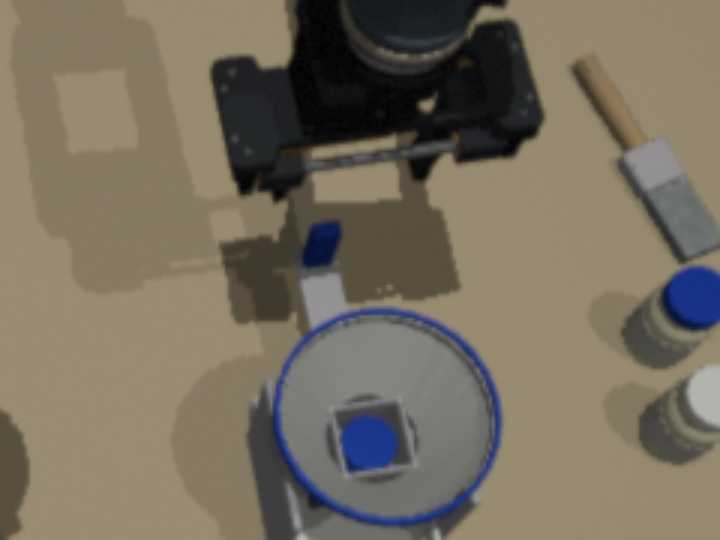

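View pics/top1.png

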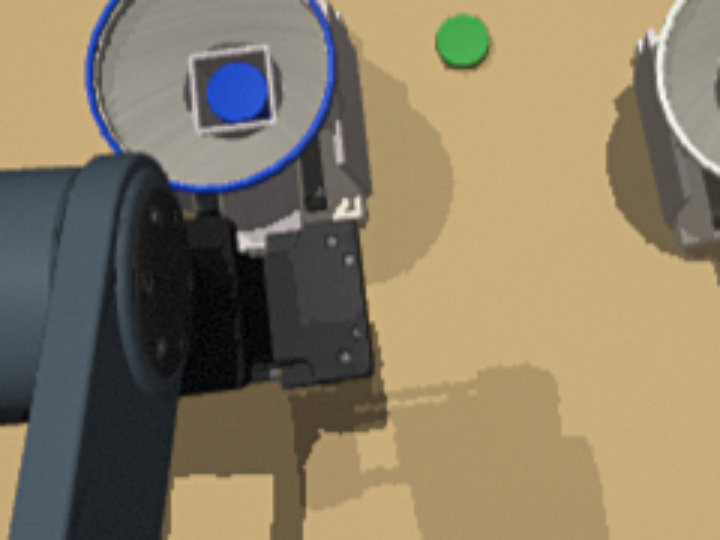

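Seen from the side, the gripper straddles the handle (about (322,243) in the crop) with its long body axis crosswise and clear of the rim. Nothing is in the way, so I lower.

```bash
python3 -m jog '-0.001 0.001 0.04 0 0 0 1; -0.001 0.001 0.08 0 0 0 1; -0.001 0.001 0.105 0 0 0 1; -0.001 0.001 0.116 0 0 0 1; -0.001 0.001 0.116 0 0 0 1'
python3 - <<'E'
from h import *
p,d=capture('side');cv2.imwrite('pics/side2.png',cv2.resize(p[60:240,230:470,::-1],(720,540)))
E
python3 plan.py 0.577 0.1535 0.126 9.3
```

```text
time_s: 2.6
position: [0.5763, 0.1549, 0.1254]
tcp_rot: [[-0.163, 0.987, -0.001], [0.987, 0.163, -0.0], [0.0, -0.001, -1.0]]
force: [0.8, 0.2, -0.3]
opening: 1.001
t 2.65 pos [0.577  0.1547 0.1262] F [ 0.8  0.5 -0.2] open 0.997
shift [-0.0012 -0.0002  0.0002] turn [0.05 0.   0.09]
```

View pics/side2.png

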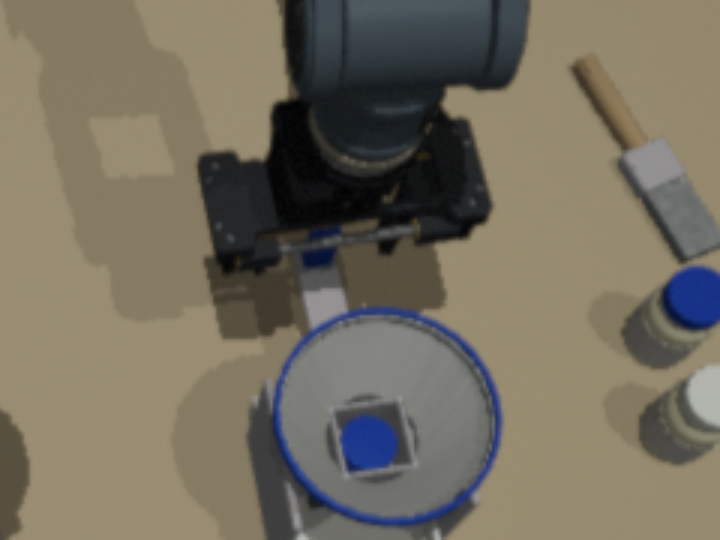

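The handle sits between the fingers, at about (320,245). I close on it.

```bash
python3 -m jog '-0.001 0 0 0 0 0 0; -0.001 0 0 0 0 0 0; -0.001 0 0 0 0 0 0; -0.001 0 0 0 0 0 0; -0.001 0 0 0 0 0 0; -0.001 0 0 0 0 0 0; -0.001 0 0 0 0 0 0; -0.001 0 0 0 0 0 0'; python3 plan.py 0.577 0.1535 0.126 9.3
```

```text
time_s: 3.65
position: [0.5768, 0.1544, 0.1255]
tcp_rot: [[-0.161, 0.987, -0.0], [0.987, 0.161, 0.003], [0.003, 0.0, -1.0]]
force: [-1.1, 4.6, -0.1]
opening: 0.25
t 3.65 pos [0.5768 0.1544 0.1255] F [-1.1  4.6 -0.1] open 0.25
shift [-0.0009  0.0001 -0.0005] turn [ 0.   -0.15 -0.04]
```

Opening is 0.25 × 87 = 21.8 mm, so the handle is held. I draw it out along tool -y.

```bash
python3 -m jog '0.001 0 0 0 0 0 0; 0.001 -0.008 0 0 0 0 0; 0.001 -0.017 0 0 0 0 0; 0.001 -0.026 0 0 0 0 0; 0.001 -0.035 0 0 0 0 0; 0.001 -0.044 0 0 0 0 0; 0.001 -0.053 0 0 0 0 0; 0.001 -0.06 0 0 0 0 0'; python3 plan.py 0.577 0.1535 0.126 9.3
```

```text
time_s: 4.65
position: [0.5173, 0.145, 0.1255]
tcp_rot: [[-0.161, 0.987, 0.001], [0.987, 0.161, 0.002], [0.001, 0.001, -1.0]]
force: [2.1, 5.6, -2.5]
opening: 0.255
t 4.65 pos [0.5173 0.145  0.1255] F [ 2.1  5.6 -2.5] open 0.255
shift [-0.0012  0.0603 -0.0005] turn [ 0.06 -0.08 -0.03]
```

```bash
python3 -m jog '0.001 -0.004 0 0 0 0 0; 0.001 -0.008 0 0 0 0 0; 0.001 -0.01 0 0 0 0 0; 0.001 -0.012 0 0 0 0 0; 0.001 -0.012 0 0 0 0 0'; python3 plan.py 0.577 0.1535 0.126 9.3
```

```text
time_s: 5.28
position: [0.5055, 0.1432, 0.1255]
tcp_rot: [[-0.162, 0.987, -0.0], [0.987, 0.162, -0.0], [-0.0, -0.0, -1.0]]
force: [2.4, 1.9, -4.2]
opening: 0.245
t 5.275 pos [0.5055 0.1432 0.1255] F [ 2.4  1.9 -4.2] open 0.245
shift [-0.0014  0.0722 -0.0005] turn [-0.02  0.01  0.02]
```

72 mm drawn with only about 3 N of drag, so the end stop isn't reached yet. I go on in small steps.

```bash
python3 -m jog '0 -0.001 0 0 0 0 0; 0 -0.002 0 0 0 0 0; 0 -0.003 0 0 0 0 0; 0 -0.003 0 0 0 0 0'; python3 plan.py 0.577 0.1535 0.126 9.3
```

```text
time_s: 5.78
position: [0.5055, 0.1432, 0.1255]
tcp_rot: [[-0.162, 0.987, 0.006], [0.987, 0.162, 0.001], [-0.0, 0.006, -1.0]]
force: [7.7, 3.3, -9.8]
opening: 0.248
t 5.775 pos [0.5055 0.1432 0.1255] F [ 7.7  3.3 -9.8] open 0.248
shift [-0.0014  0.0723 -0.0001] turn [ 0.33  0.01 -0.  ]
```

The TCP stopped at 72 mm while the force rose, so this is the end stop. I check the caps before releasing.

```bash
python3 -m jog '0 0.002 0 0 0 0 0; 0 0.003 0 0 0 0 0; 0 0.003 0 0 0 0 0'
python3 - <<'E'
from h import *
p,d=capture('side');cv2.imwrite('pics/side3.png',cv2.resize(p[60:280,230:490,::-1],(709,600)))
print([(np.round(r['centre'],3),round(r['score'],2)) for r in spot_in('cap_blue2','side')])
E
python3 plan.py 0.577 0.1535 0.126 9.3
```

```text
time_s: 6.15
position: [0.5055, 0.1432, 0.1255]
tcp_rot: [[-0.162, 0.987, -0.0], [0.987, 0.162, -0.0], [-0.0, -0.0, -1.0]]
force: [2.5, 1.1, -6.8]
opening: 0.254
[(array([0.804, 0.044, 0.015]), 0.77), (array([0.719, 0.184, 0.044]), 0.52)]
t 6.25 pos [0.5055 0.1432 0.1255] F [ 3.1  0.3 -5.5] open 0.247
shift [-0.0014  0.0722 -0.0005] turn [-0.01  0.01  0.03]
```

View pics/side3.png

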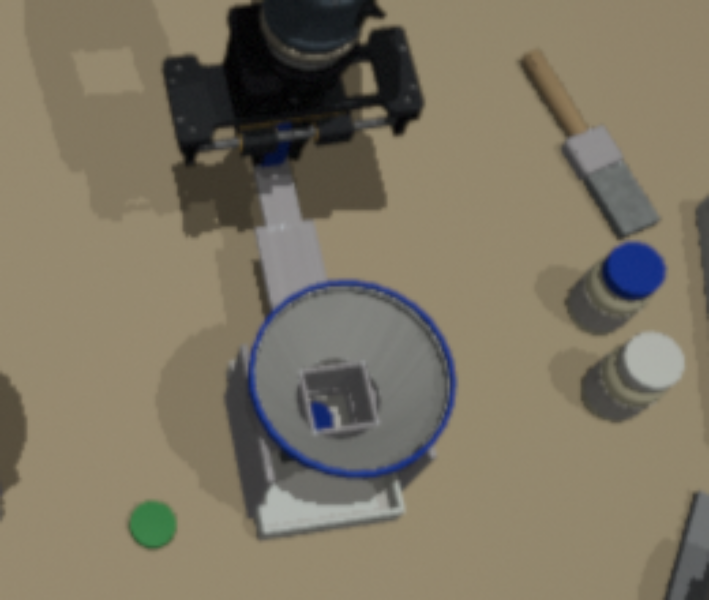

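The gate is out and the chute is empty. A blue cap shows at about (320,415), low in the tray at z ≈ 0.044. I let go and lift.

```bash
python3 -m jog '0 0 0 0 0 0 1; 0 0 0 0 0 0 1; 0 0 0 0 0 0 1; 0 0 0 0 0 0 1; 0 0 0 0 0 0 1; 0 0 0 0 0 0 1; 0 0 0 0 0 0 1'; python3 -m jog '0 0 -0.03 0 0 0 1; 0 0 -0.07 0 0 0 1; 0 0 -0.12 0 0 0 1; 0 0 -0.15 0 0 0 1; 0 -0.05 -0.15 0 0 0 1; 0 -0.09 -0.15 0 0 0 1; 0 -0.09 -0.15 0 0 0 1'
python3 - <<'E'
from h import *
for n in('side','top'):
    p,d=capture(n);cv2.imwrite(f'pics/{n}4.png',p[:,:,::-1]);W=cloud(n,p,d);m=blue(p)&(d>0)
    P=W[m&(abs(W[...,0]-.51)<.05)&(abs(W[...,1]-.145)<.04)&(W[...,2]>.14)&(W[...,2]<.155)]
    print(n,'handle top',len(P),P.mean(0).round(4) if len(P) else None)
    Q=W[m&(np.hypot(W[...,0]-.733,W[...,1]-.179)<.06)&(W[...,2]<.18)]
    print(' caps',len(Q),Q.min(0).round(3),Q.max(0).round(3))
    for l in('cap_blue2','gate_white','gate_blue'):print(l,[(np.round(r['centre'],3),round(r['score'],2)) for r in spot_in(l,n)])
E
python3 plan.py 0.577 0.1535 0.126 9.3
```

```text
time_s: 7.12
position: [0.5056, 0.1434, 0.1255]
tcp_rot: [[-0.162, 0.987, -0.0], [0.987, 0.162, -0.0], [-0.0, -0.0, -1.0]]
force: [-0.4, 0.1, -0.4]
opening: 0.949
time_s: 8.0
position: [0.4132, 0.1287, 0.2753]
tcp_rot: [[-0.162, 0.987, -0.003], [0.987, 0.162, -0.0], [0.0, -0.003, -1.0]]
force: [0.0, 1.1, -1.1]
opening: 0.997
side handle top 41 [0.5084 0.1436 0.146 ]
 caps 52 [0.708 0.177 0.038] [0.731 0.191 0.053]
cap_blue2 [(array([ 0.598, -0.191,  0.09 ]), 0.51)]
gate_white []
gate_blue []
top handle top 79 [0.5045 0.1416 0.1449]
 caps 60 [0.731 0.175 0.038] [0.745 0.197 0.055]
cap_blue2 [(array([0.805, 0.042, 0.016]), 0.75)]
gate_white [(array([ 0.641, -0.185,  0.091]), 0.74)]
gate_blue [(array([0.599, 0.156, 0.097]), 0.72)]
t 8.4 pos [0.4176 0.1288 0.2754] F [-0.4  0.4  0.4] open 1.002
shift [-0.0014  0.1612  0.1494] turn [0.   0.   0.02]
```

View pics/side4.png

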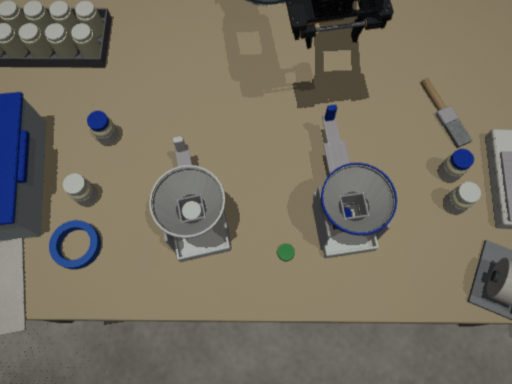

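The blue handle is free at (331,113). Its top is 0.229 m from the axis, so the gate is about 79 mm out. The blue in the chute opening at (349,213) is all at or below 0.055 m. The white handle at (179,144) hasn't moved and its cap is still held. The gripper is clear, so I hand in.

```bash
python3 -c "
from rig import *
print(hand_in())"
```

```text
the job is handed in; nothing more can be done
None
```

I drew the blue gate straight out by its handle until it hit its end stop, let go and moved clear, then handed in at about 8.4 s of the 32 s allowed. The hand-in gives no verdict, so success rests on my own checks.

- **Blue gate:** the last pictures put it about 79 mm out. While I pulled, the gate stopped moving as the force rose, as it would against the stop, and it stayed there after release.
- **Blue caps:** all the blue visible through the chute lies between 0.038 and 0.055 m, under the 60 mm limit. I could see only part of the caps under the funnel, so I did not count all three.
- **White gate:** its handle is at the same pixel as at the start and the network's position agrees within about 2 mm. Its top cap is still in place.
- **Robot:** the arm is clear of everything, and the forces I read stayed below about 13 N.

**Disagreements:** in the last pictures the network reported the green disc and the white handle as `cap_blue2`. It also missed both gates in the side view. For the blue gate and caps I relied on colour and depth instead.

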